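Slide a shelf board home in its frame and clip it

ROBOT

A 6-joint arm with a two-finger parallel gripper is mounted at the origin on the work surface. World frame = base frame: x ahead of the robot, y to its left, z up, the work surface at z = 0. Lengths are in mm, angles in rad, forces in N, time in s.
With the tool pointing down it reaches from about 350 to 875 mm from the base axis. Payload 4.2 kg.
Tool frame: the origin (TCP) lies at the very end of the fingers, on their centre line; the grasp point (between the pads) lies 19 mm behind it; z points along the fingers, y is the direction in which the jaws open and shut (so a half turn about z gives the same grasp; the last joint's range is limited). The gripper opens to 85 mm and grips with 20 to 120 N. Pads are 22 mm wide; open, the fingers measure 114 mm over their backs; the gripper's body (76 mm by 85 mm) begins 54 mm behind the grasp point. The pads swing forward as they close: fully open they stand 13 mm farther back than shut.
Start: joints at [-0.955, 0.385, 0.008, 0, -1.194, -0.259], TCP at [218.313, -585.61, 231.312] pointing down, gripper open.
Joint ranges: [-3.14, 3.14], [-1.21, 2.06], [-1.07, 1.41], [-3.16, 2.05], [-2.99, -0.16], [-3.1, 3.1]. Speed limits (rad/s): [2.79, 2.79, 3.14, 3.14, 3.14, 3.14].

INTERFACE

Orientations are given as a unit quaternion [x, y, z, w].
In Python, from bench import telemetry, eyes, arm gives the robot as it stands. The module is installed in compiled form; this text tells all that it offers.
- The arm moves only by the tool move_arm, never from a script. Its argument "deltas" is text: rows parted by semicolons, each of 6 numbers parted by spaces: the shift along the tool's x, y, z in cm, then the turn, a rotation vector about the tool's x, y, z in rad. A call has 1 to 12 rows; each row shifts and turns the commanded pose from where the row before left it, along the tool's axes as they then stand; what a row does not reach is not made up. A row lasts 1/8 s, in which the tool goes at most 62.5 mm and 10.7 degrees, less where a joint would pass 70% of its speed; a pose out of reach is approached as far as the arm can. A call is refused whole if a number of a shift passes 6.25 or a number of a turn 0.188, either way. A call with a gripper value outside its range is refused whole. "grip" is the finger opening in cm, from 0 to 8.54, set as the call begins (left out, the last holds). The fingers move at their own pace and stop on an object; the grip force is fixed at half the most. Time passes only in rows, so rows that do not move let the fingers close. It gives the time, the measured TCP pose, the force and the opening at its end, in the units of the state.
- telemetry.read_state(): the state, without advancing time (a new reading comes with each control period).
- eyes.get_image(name): name is "side" or "top"; returns a dict with "pixels" (400x640x3 uint8, blue, green, red), "range_z" (400x640 float32, mm along the optical axis (not along the pixel's ray), 0 where there is no reading), "fx", "fy", "cx", "cy" (pixels), "dist_coeffs" ([k1, k2, p1, p2, k3] as OpenCV has them; the pictures are not rectified), "origin" and "orientation" of the camera in the world. Camera axes: x right, y up, looking along -z (the intrinsics and any distortion apply to the point x, -y, -z); pixel columns grow to the right and rows downward; lengths in mm; the calibration is good to about 2 mm. A picture is of the moment at which its call begins.
- arm.job_done(): hands the job in, once; it reports no verdict.
Trained networks look in a picture, given as the dict that the camera call returned (one of the last four; its "shot" number tells which), for a name from the list of things; names that differ only in an ending like _2 or _b are one class to them, and where a whole thing is asked for, a point or a joint stands for the part that bears it (a point fixed in the world has none). Each returns a list of dicts, best first, with "p" (0 to 1); they miss things now and then, are a little off and sometimes report something else, mostly with a low value. They report only what shows in the picture. A call takes as long as a camera call.
- eyes.boxes_of(picture, name): "point" ([x, y, z] in mm, in world coordinates, good to about 4 mm: the middle of the surface that is visible of it).
The state is a dict: "clock": time; "joints": joint angles; "joint_vel": joint speeds; "joint_efforts": joint torques, N m; "position": TCP position; "ee_rot": TCP orientation; "contact_force": force on the tool from outside, world axes, zero at the start; "wrist_torque": the same for the moment, N m; "gripper_width": finger opening in mm.
Only numpy, scipy, OpenCV 4.12 (cv2) and the standard library are available. Lean on these libraries where they do the work, as an engineer would, in place of code of your own. Each camera call takes 0.05 s, during which the arm holds its last target.

TASK

Push the loose chipboard shelf board along the rails of the steel shelf frame with your fingertip until it drops fully home, lying flat and level with the beam tops all round. Then push the orange turn clip around with a fingertip until it lies square across the board's edge, so that the board cannot lift out. Push gently, do not grip or lift the board or the clip, and leave everything else on the bench alone.

Things in the scene. Friction and masses are not known exactly. Their poses are not given: they have to be found in the camera images.
- frame: Low steel shelf frame fixed on the bench: 4 posts, 2 side beams (the rails, along its x), 2 end beams. Origin on the bench under its centre; +x: the way the board slides home, away from the robot; +y: left. Beam tops 130 mm above the bench, rounded, 4 mm thick; centre lines at x +-175, y +-105 mm. Ledges inside the beams, 12 mm below their tops, carry the board. Only the clip stands above the beams.
- seat_tail (a point): fixed point of the frame where the middle of the board's tail edge (top) must come to lie: x -170, y 0, z 130 mm in the frame's frame, just inside the near end beam. Room for the board is 346 x 206 mm, so when home it has 3 mm of play to every side.
- board: Loose chipboard shelf board 340 x 200 x 12 mm, 0.35 to 0.75 kg. Origin: centre of its underside, x towards its leading end. That end lies down on the ledges between the side beams; the tail is propped on the near end beam, hanging out 50 to 110 mm short of home, tilted 2 to 3 degrees. A few newtons slide it; when its tail edge passes the near end beam it drops 12 mm, its top then level with the beam tops.
- board_tail (a point): middle of the board's tail edge (the end facing the robot), on its top face: x -170, y 0, z +12 mm in the board's frame. The 12 mm high end face below it is where to push; its lower edge is 1.5 to 6 mm above the beam tops at the start and comes down to their level as the tail reaches the beam. Pushed off its middle, the board may swing some mm sideways.
- clip_pivot (a point): vertical pivot of the orange turn clip, at the height of the beam tops: x -120, y +119 mm in the frame's frame, on a bracket outside the left side beam. The clip is a flat arm 14 mm wide reaching 50 mm from the pivot, underside 2 mm and top 6 mm above the beam tops: it passes over the board only once the board has dropped home.
- clip (a joint): angle of the clip, rad, counter-clockwise from above positive. 0: arm points along the beam to the frame's -x; 1.57: to the frame's -y, square across the board's edge. Starts between -0.6 and -0.1 (turned outward), stops at -0.9 and 1.62, stays where it is left; about 1 N at the rib turns it.
- clip_tip (a point): top of the clip's finger rib near its outer end, 48 mm from the pivot. The rib is 4 mm thick and stands along the middle of the arm, 15 to 49 mm from the pivot, from 6 to 21 mm above the beam tops: push it from the side.
- jar: glass screw jar with a red lid, 60 mm across, 75 mm high, on the bench under the shelf frame; bystander, not to be moved. Origin: centre of its underside
- spray_can: spray can, 52 mm across, 150 mm high, standing on the bench right of the frame; bystander, not to be moved. Origin: centre of its underside
- tape: roll of grey tape lying flat, 90 mm across, 25 mm high, left of the frame; bystander, not to be moved. Origin: centre of its underside
- screwdriver: screwdriver with a red handle, 200 mm long, lying on the bench in front of the frame, to the right; bystander, not to be moved. Origin: middle of the handle-to-tip line, underside
- glue: white glue bottle, 56 mm across, 140 mm high, standing on the left of the bench; bystander, not to be moved. Origin: centre of its underside
- hammer: hammer, 280 mm long, lying on the right of the bench; bystander, not to be moved. Origin: middle of the handle-to-tip line, underside
- screw_bin: small open green bin, 130 x 100 x 60 mm, on the left of the bench; bystander, not to be moved. Origin: centre of its underside

How it is judged:
By the outcome, as a careful person would: the job done as asked, in the order asked, and still so for the second after the job is handed in, with the robot touching nothing.
It also fails if it takes over 48 s, if anything falls off the work surface, if the arm or the gripper's body presses on something with over 40 N, if the wrist force passes 120 N, or if a joint passes its speed limit or range.

## Working session

There is one attempt and no reset: what is moved stays moved. The work goes in short steps, Python scripts to look and compute and a tool call to move; the robot and the scene stay as the last step left them, time stands still between calls to the robot, and variables do not carry over. Pictures are saved under pics/ and viewed, and the job is handed in when it is done.

Besides the shell and the picture viewer there is one more tool, called after "Call:" by a JSON object that holds its "method" and its "body", one argument or row to a line. move_arm: Moves the arm, as the interface text tells. Its arguments: {"type":"object","properties":{"deltas":{"type":"string"},"grip":{"type":"number"}},"required":["deltas"]}

```bash
mkdir -p pics; cat > h.py <<'E'
import numpy as np, cv2
from scipy.spatial.transform import Rotation as R
from bench import telemetry, eyes, arm
def T(p):
    return np.array(p["origin"]),R.from_quat(p["orientation"]).as_matrix()
def K(p): return np.array([[p["fx"],0,p["cx"]],[0,p["fy"],p["cy"]],[0,0,1.]]),np.array(p["dist_coeffs"],float)
def cloud(p):
    k,d=K(p);h,w=p["range_z"].shape
    u,v=np.meshgrid(np.arange(w),np.arange(h))
    q=cv2.undistortPoints(np.stack([u.ravel(),v.ravel()],1).astype(np.float64)[:,None],k,d)[:,0]
    z=p["range_z"].ravel().astype(float)
    c=np.stack([q[:,0]*z,-q[:,1]*z,-z],1)
    o,r=T(p); X=c@r.T+o; X[z==0]=np.nan
    return X.reshape(h,w,3)
def proj(p,X):
    k,d=K(p);o,r=T(p);c=(np.atleast_2d(X)-o)@r
    c=c*[1,-1,-1]
    return cv2.projectPoints(c,np.zeros(3),np.zeros(3),k,d)[0][:,0]
E
python3 - <<'E'
from h import *
s=telemetry.read_state();print(s["clock"],s["position"],s["ee_rot"],s["contact_force"],s["gripper_width"])
for n in("side","top"):
    p=eyes.get_image(n);cv2.imwrite(f"pics/{n}0.png",p["pixels"])
    np.savez(f"{n}0.npz",**{k:v for k,v in p.items()})
    print(n,p["origin"],p["orientation"],p["fx"],p["dist_coeffs"])
    for t in["frame","board","board_tail","clip_pivot","clip","clip_tip","jar","spray_can","tape","glue","screw_bin"]:
        print(t,[(np.round(b["point"]),round(b["p"],2)) for b in eyes.boxes_of(p,t)[:2]])
E
```

```text
0.0 [ 218.10183398 -585.07416855  230.20247297] [-1.77361617e-01  9.84145126e-01  1.08077742e-03 -2.45531027e-04] [ 0.09824345  0.15240165 -1.20592659] 85.39065642111275
side [-208.86904977  810.65495255  885.18673898] [-0.17834635  0.42936206  0.82106166 -0.33120771] 436.5718263249329 [-0.02452974  0.          0.          0.          0.        ]
frame [(array([732., 182., 100.]), 0.77)]
board [(array([638., 115., 138.]), 0.88)]
board_tail [(array([634., 118., 139.]), 0.85)]
clip_pivot [(array([738., 180., 101.]), 0.89)]
clip [(array([737., 183.,  99.]), 0.61), (array([593., 250., 134.]), 0.37)]
clip_tip [(array([597., 246., 134.]), 0.59)]
jar []
spray_can [(array([565., -46., 110.]), 0.97)]
tape [(array([564., 315.,  21.]), 0.58)]
glue [(array([532., 498.,  80.]), 0.62)]
screw_bin [(array([402., 445.,  26.]), 0.63), (array([593., 243., 135.]), 0.27)]
top [ 299.83647293    5.43207199 1463.58928832] [ 0.06474204 -0.0719075  -0.69773483  0.70979144] 482.5770885591214 [-0.04202803  0.          0.          0.          0.        ]
frame [(array([858.,  79., 125.]), 0.61), (array([657., 102., 142.]), 0.5)]
board [(array([657., 101., 139.]), 0.89), (array([860.,  74., 115.]), 0.47)]
board_tail [(array([658., 101., 135.]), 0.9)]
clip_pivot [(array([861.,  75., 115.]), 0.59)]
clip []
clip_tip []
jar [(array([571., 304.,  22.]), 0.18)]
spray_can [(array([374., -34.,  25.]), 0.59)]
tape [(array([569., 308.,  25.]), 0.69), (array([858.,  79., 124.]), 0.45)]
glue [(array([544., 480.,  96.]), 0.88), (array([858.,  78., 120.]), 0.2)]
screw_bin [(array([398., 452.,   6.]), 0.9), (array([572., 306.,  22.]), 0.5)]
```

View pics/side0.png

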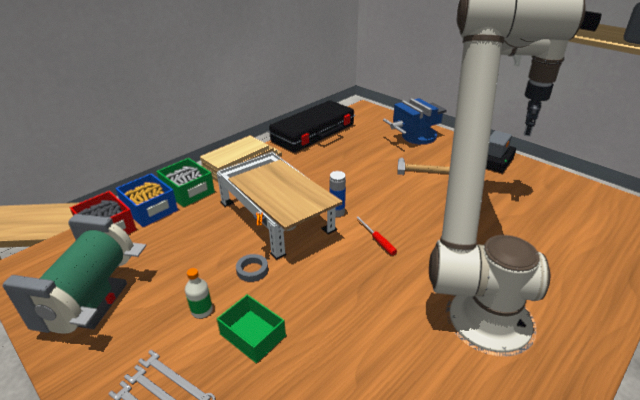

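View pics/top0.png

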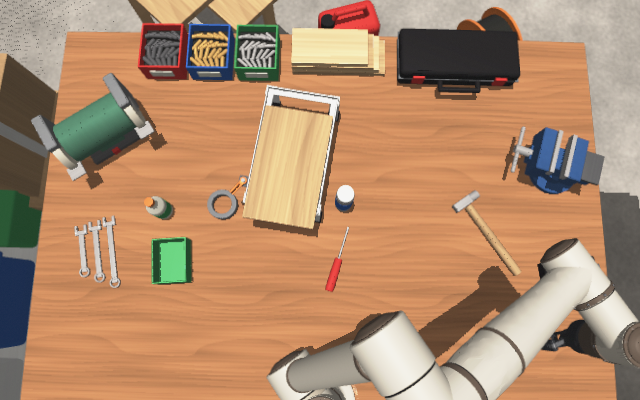

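Top view: the board's tail edge runs (243,221)–(316,229), and the frame's far end is at (268,90)–(339,97). The clip is orange at (240,183), turned outward. Next I'll zoom in and fit the geometry.

```bash
python3 - <<'E'
from h import *
p={k:(v if v.ndim else v.item()) for k,v in np.load("top0.npz").items()}
im=p["pixels"]
cv2.imwrite("pics/top0z.png",cv2.resize(im[75:240,200:360],None,fx=3.6,fy=3.6,interpolation=cv2.INTER_NEAREST))
q={k:(v if v.ndim else v.item()) for k,v in np.load("side0.npz").items()}
cv2.imwrite("pics/side0z.png",cv2.resize(q["pixels"][140:265,205:355],None,fx=4.5,fy=4.5,interpolation=cv2.INTER_NEAREST))
X=cloud(p);print(np.round(X[100:235:15,280],1))
m=(X[...,2]>110)&(X[...,2]<170);m[:, :225]=0;m[:,365:]=0;m[:80]=0;m[240:]=0
hsv=cv2.cvtColor(im,cv2.COLOR_BGR2HSV)
wood=m&(hsv[...,1]>70)
P=X[wood];print(len(P))
A=np.c_[P[:,:2],np.ones(len(P))]
for _ in range(4):
    c=np.linalg.lstsq(A,P[:,2],rcond=None)[0];r=P[:,2]-A@c;k=abs(r)<5;A=A[k];P=P[k]
print("plane",c,np.std(r),len(P))
print("rect",cv2.minAreaRect(P[:,:2].astype(np.float32)),cv2.boxPoints(cv2.minAreaRect(P[:,:2].astype(np.float32))))
fr=m&(hsv[...,1]<60)
F=X[fr];print(len(F),cv2.boxPoints(cv2.minAreaRect(F[:,:2].astype(np.float32))),np.median(F[:,2]))
org=(hsv[...,0]<14)&(hsv[...,1]>200)&(X[...,2]>100);org[:, :225]=0;org[:,300:]=0;org[:170]=0;org[200:]=0
print(np.argwhere(org)[:10],np.round(X[org],0))
E
```

```text
[[918.  144.8   3.3]
 [815.7 130.5 135. ]
 [771.9 129.5 129. ]
 [725.2 127.5 132.9]
 [679.4 125.6 136.5]
 [634.2 123.7 141.1]
 [591.9 122.6 136.6]
 [547.7 120.5 143.3]
 [504.5 118.6 149.5]]
8173
plane [-4.16294268e-02  4.74421978e-03  1.64859296e+02] 2.28059801068585 7457
rect ((665.6649169921875, 93.79151153564453), (370.61334228515625, 344.5350646972656), 4.796326160430908) [[466.60315  249.9616  ]
 [495.41113  -93.367004]
 [864.7267   -62.37857 ]
 [835.9187   280.95    ]]
1534 [[ 513.02136   -73.945305]
 [ 868.2284   -127.28336 ]
 [ 916.9164    196.95679 ]
 [ 561.70935   250.29483 ]] 125.68028798515729
[] []
```

View pics/top0z.png

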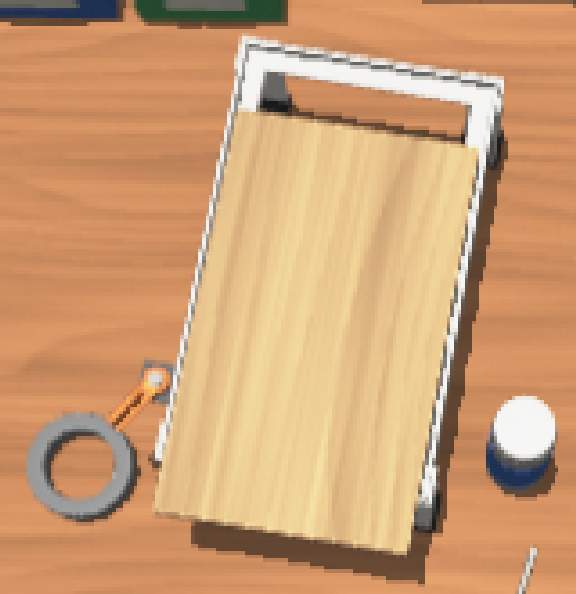

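View pics/side0z.png

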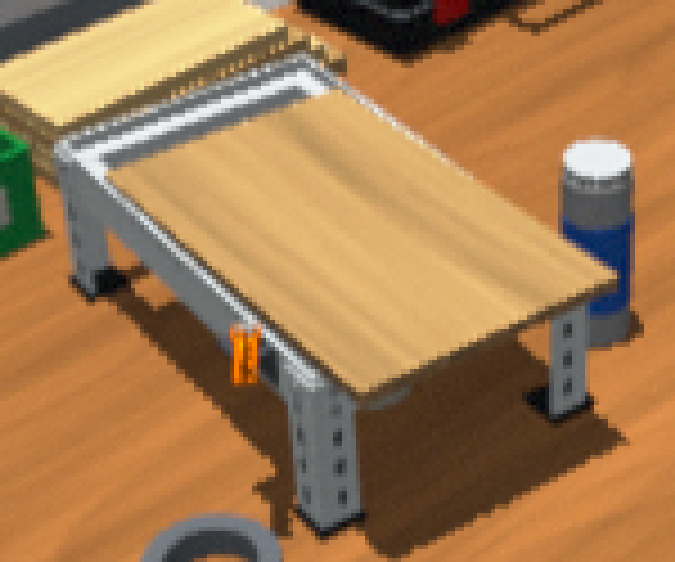

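```bash
cat >> h.py <<'E'
def ray(p,uv,z):
    k,d=K(p);q=cv2.undistortPoints(np.array(uv,float).reshape(-1,1,2),k,d)[:,0]
    o,r=T(p);D=np.c_[q[:,0],-q[:,1],-np.ones(len(q))]@r.T
    return o+D*((np.asarray(z)-o[2])/D[:,2])[:,None]
def load(n): return {k:(v if v.ndim else v.item()) for k,v in np.load(n).items()}
E
python3 - <<'E'
from h import *
p=load("top0.npz");q=load("side0.npz")
def zt(a): return np.array(a,float)/3.6+[200,75]-.5
def zs(a): return np.array(a,float)/4.5+[205,140]-.5
def show(n,P):print(n,np.round(P,1).tolist())
b=ray(p,zt([(240,110),(478,148),(407,552),(155,512)]),[130,130,144,144]);show("board top",b)
print(np.linalg.norm(b-np.roll(b,-1,0),axis=1),[np.degrees(np.arctan2(*(u[1::-1]))) for u in (b[0]-b[3],b[1]-b[2])], "tail",(b[2]+b[3])/2)
f=ray(p,zt([(243,38),(503,80),(433,492),(155,462)]),130);show("frame",f)
print([np.degrees(np.arctan2(*(u[1::-1]))) for u in (f[0]-f[3],f[1]-f[2])],np.linalg.norm(f[0]-f[1]))
show("pivot",ray(p,zt([(156,379)]),136));show("cliptip",ray(p,zt([(112,425)]),151))
bs=ray(q,zs([(105,172),(335,92),(617,272),(360,390)]),[130,130,144,144]);show("board side",bs)
print(np.linalg.norm(bs-np.roll(bs,-1,0),axis=1),[np.degrees(np.arctan2(*(u[1::-1]))) for u in (bs[0]-bs[3],bs[1]-bs[2])])
fs=ray(q,zs([(60,148),(305,58),(320,385)]),130);show("frame side",fs)
show("clip",ray(q,zs([(246,330),(246,382)]),[151,136]))
E
```

```text
board top [[847.7, 172.7, 130.0], [818.8, -21.7, 130.0], [485.2, 28.6, 144.0], [512.7, 223.0, 144.0]]
[196.55472309 337.67613584 196.30447491 339.12896244] [np.float64(-8.537462227625458), np.float64(-8.581126528533023)] tail [498.90634712 125.79632872 144.        ]
frame [[910.8, 172.8, 130.0], [878.2, -41.4, 130.0], [534.6, 9.6, 130.0], [554.5, 227.2, 130.0]]
[np.float64(-8.674877296407152), np.float64(-8.449619326325463)] 216.75740990680833
pivot [[619.7, 228.7, 136.0]]
cliptip [[578.9, 258.4, 151.0]]
board side [[847.0, 173.6, 130.0], [812.8, -15.7, 130.0], [483.4, 27.2, 144.0], [513.2, 224.6, 144.0]]
[192.43789554 332.45830007 199.63348255 337.96419224] [np.float64(-8.67855227747022), np.float64(-7.425203148483167)]
frame side [[898.3, 177.0, 130.0], [870.4, -34.7, 130.0], [548.3, 227.3, 130.0]]
clip [[602.2, 239.4, 151.0], [577.4, 261.3, 136.0]]
```

```bash
cat >> h.py <<'E'
YAW=np.radians(-8.58); C0=np.array([720,92.6,0.])
def Rz(a): return R.from_euler('z',a).as_matrix()
def f2w(P,C=C0,a=YAW): return np.atleast_2d(P)@Rz(a).T+C
def w2f(P,C=C0,a=YAW): return (np.atleast_2d(P)-C)@Rz(a)
def overlay(p,fn,box,s,lines,C=C0,a=YAW):
    x0,y0,x1,y1=box
    im=cv2.resize(p["pixels"][y0:y1,x0:x1],None,fx=s,fy=s,interpolation=cv2.INTER_NEAREST)
    for L,col in lines:
        uv=((proj(p,f2w(L,C,a))-[x0,y0]+.5)*s).round().astype(np.int32)
        cv2.polylines(im,[uv],False,col,1)
    cv2.imwrite(fn,im)
E
python3 - <<'E'
from h import *
fr=lambda hx,hy,z:np.array([(hx,hy,z),(hx,-hy,z),(-hx,-hy,z),(-hx,hy,z),(hx,hy,z)])
th=-.48
bx=-53.6-170
L=[(fr(177,107,130),(0,0,255)),(fr(173,103,130),(255,0,255)),
 (np.array([(bx+340,100,130),(bx+340,-100,130),(bx,-100,144),(bx,100,144),(bx+340,100,130)]),(0,160,0)),
 (np.array([(-120,119,136),(-120-50*np.cos(th),119-50*np.sin(th),136)]),(255,0,0))]
overlay(load("top0.npz"),"pics/ov_t.png",(200,75,360,240),3.6,L)
overlay(load("side0.npz"),"pics/ov_s.png",(205,140,355,265),4.5,L)
E
```

```text
(no output)
```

View pics/ov_t.png

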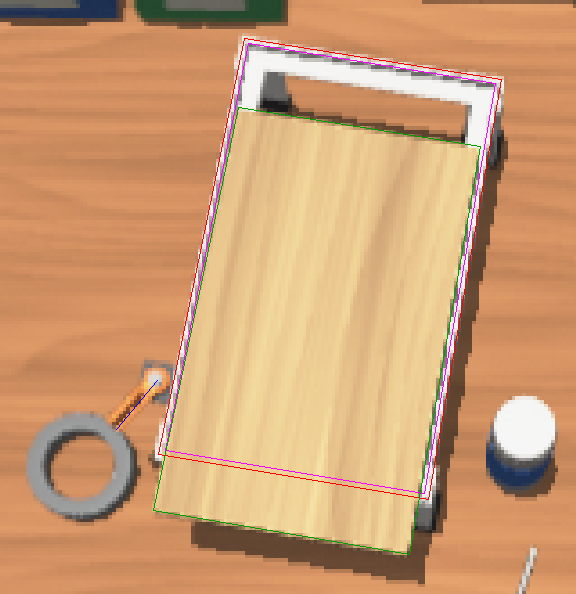

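View pics/ov_s.png

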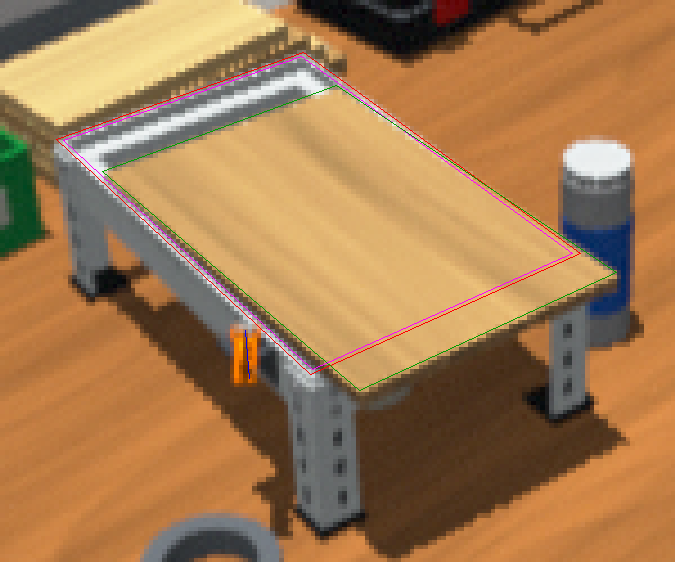

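Both overlays match: the top view to about 1 mm, and the side view puts the frame about 3 mm nearer. The board is about 54 mm short, centred and straight. I'll shut the fingers and align the tool with the frame.

Call:
{"method": "move_arm", "body": {
  "deltas": "0 0 0 0 0 0.126; 0 0 0 0 0 0.126; 0 0 0 0 0 0.127; 0 0 0 0 0 0.127; 0 0 0 0 0 0",
  "grip": 0
}}

```text
clock: 1.82
position: [218.3, -585.6, 231.3]
ee_rot: [0.074, 0.997, -0.0, 0.0]
contact_force: [1.1, -0.1, -0.2]
gripper_width: -0.1
```

```bash
cat > st.py <<'E'
from h import *
s=telemetry.read_state();r=R.from_quat(s["ee_rot"]).as_matrix()
print("t",round(s["clock"],2),"w",np.round(s["position"],1),"F",np.round(w2f(s["position"])[0],1),"f",np.round(np.array(s["contact_force"])@Rz(YAW),2),"g",round(s["gripper_width"],1))
print("tool in frame\n",np.round(Rz(YAW).T@r,3),np.round(s["joints"],2))
E
python3 st.py
```

```text
t 1.82 w [ 218.3 -585.6  231.3] F [-394.9 -745.5  231.3] f [ 1.06  0.1  -0.17] g -0.1
tool in frame
 [[-1.    -0.002  0.   ]
 [-0.002  1.    -0.   ]
 [-0.    -0.    -1.   ]] [-0.96  0.38  0.01  0.   -1.19 -0.76]
```

Call:
{"method": "move_arm", "body": {
  "deltas": "-0.9 3 0 0 0 0;-0.9 5 0 0 0 0;-0.9 5 0 0 0 0;-0.9 5 0 0 0 0;-0.9 5 0 0 0 0;-0.9 5 0 0 0 0;-0.9 5 0 0 0 0;-0.9 5 0 0 0 0;-0.9 5 0 0 0 0;-0.9 5 0 0 0 0;-0.9 5 0 0 0 0;-0.9 5 0 0 0 0"
}}

```text
clock: 3.32
position: [411.7, -26.4, 231.8]
ee_rot: [0.073, 0.997, 0.0, 0.001]
contact_force: [1.4, -0.9, -0.1]
gripper_width: 0.0
```

Call:
{"method": "move_arm", "body": {
  "deltas": "-0.6 5 0 0 0 0;-0.6 5 0 0 0 0;-0.6 4 0 0 0 0;0 2.4 0 0 0 0;0 0.1 3 0 0 0;0 0 3 0 0 0;0 0 0 0 0 0"
}}

```text
clock: 4.2
position: [452.3, 131.6, 169.6]
ee_rot: [0.074, 0.997, -0.002, -0.002]
contact_force: [-0.6, 0.1, 0.7]
gripper_width: 0.3
```

```bash
python3 st.py
```

```text
t 4.2 w [452.3 131.6 169.6] F [-270.5   -1.3  169.6] f [-0.65  0.02  0.71] g 0.3
tool in frame
 [[-1.    -0.002 -0.004]
 [-0.002  1.    -0.003]
 [ 0.004 -0.003 -1.   ]] [ 0.63  0.19 -0.44 -0.   -0.95 -2.35]
```

Call:
{"method": "move_arm", "body": {
  "deltas": "0 0.1 1.7 0 0 0;0 0 1.6 0 0 0;0 0 0 0 0 0;0 0 0 0 0 0"
}}

```text
clock: 4.7
position: [454.8, 133.8, 139.8]
ee_rot: [0.074, 0.997, 0.001, 0.001]
contact_force: [0.2, 0.1, 0.2]
gripper_width: 0.4
```

```bash
python3 st.py; python3 - <<'E'
from h import *
for n,b,s in(("side",(205,140,355,265),4.5),("top",(200,75,360,270),3)):
    p=eyes.get_image(n);overlay(p,f"pics/{n}1.png",b,s,[])
E
```

```text
t 4.7 w [454.8 133.8 139.8] F [-268.4    1.1  139.8] f [0.13 0.15 0.18] g 0.4
tool in frame
 [[-1.    -0.001  0.002]
 [-0.001  1.     0.001]
 [-0.002  0.001 -1.   ]] [ 0.63  0.22 -0.48  0.   -0.86 -2.35]
```

View pics/side1.png

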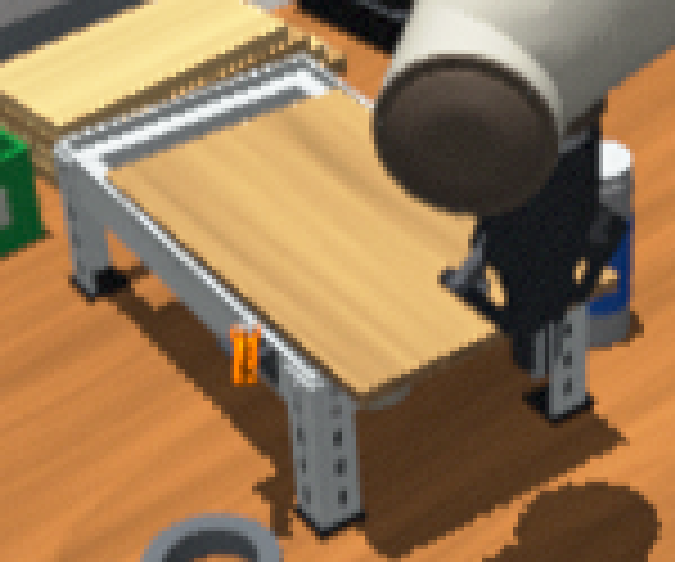

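View pics/top1.png

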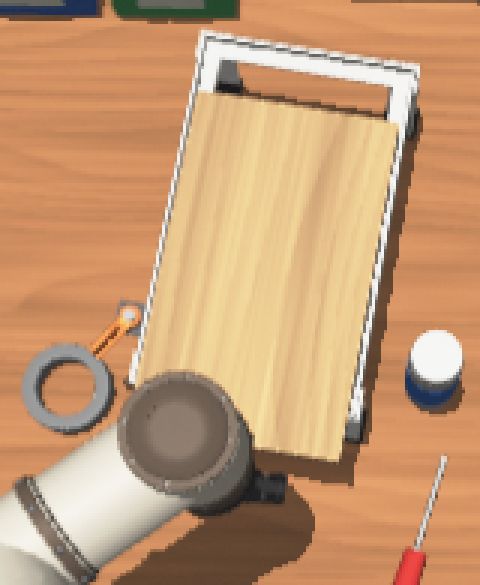

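The fingers stand in front of the tail's middle (side view, around (540,350)) with a gap. Checking the settled height.

```bash
python3 st.py
```

```text
t 4.8 w [454.5 133.7 139.5] F [-268.6    1.1  139.5] f [ 0.33 -1.25 -0.37] g 0.1
tool in frame
 [[-1.    -0.001  0.002]
 [-0.001  1.     0.002]
 [-0.002  0.002 -1.   ]] [ 0.63  0.22 -0.49  0.   -0.86 -2.35]
```

Call:
{"method": "move_arm", "body": {
  "deltas": "0 -0.1 0.35 0 0 0;-0.7 0 0 0 0 0;-0.7 0 0 0 0 0;-0.7 0 0 0 0 0;-0.4 0 0 0 0 0;0 0 0 0 0 0;0 0 0 0 0 0"
}}

```text
clock: 5.68
position: [478.2, 128.6, 134.7]
ee_rot: [0.075, 0.997, -0.0, -0.0]
contact_force: [-0.0, 0.0, 0.1]
gripper_width: 0.1
```

```bash
python3 st.py
```

```text
t 5.67 w [478.2 128.6 134.7] F [-244.4   -0.5  134.7] f [-0.05  0.04  0.13] g 0.1
tool in frame
 [[-1.    -0.001 -0.   ]
 [-0.001  1.    -0.   ]
 [ 0.    -0.    -1.   ]] [ 0.59  0.26 -0.44 -0.   -0.87 -2.31]
```

Call:
{"method": "move_arm", "body": {
  "deltas": "-0.3 0 0 0 0 0;-0.3 0 0 0 0 0;-0.3 0 0 0 0 0;-0.3 0 0 0 0 0;-0.3 0 0 0 0 0"
}}

```text
clock: 6.3
position: [492.7, 126.2, 134.5]
ee_rot: [0.075, 0.997, -0.0, -0.001]
contact_force: [-4.0, 1.0, 2.1]
gripper_width: 0.1
```

```bash
python3 st.py
```

```text
t 6.3 w [492.7 126.2 134.5] F [-229.8   -0.7  134.5] f [-4.1   0.35  2.07] g 0.1
tool in frame
 [[-1.    -0.    -0.001]
 [-0.     1.    -0.001]
 [ 0.001 -0.001 -1.   ]] [ 0.57  0.29 -0.41 -0.   -0.88 -2.29]
```

Call:
{"method": "move_arm", "body": {
  "deltas": "-0.4 0 0 0 0 0;-0.4 0 0 0 0 0;-0.4 0 0 0 0 0;-0.4 0 0 0 0 0;-0.4 0 0 0 0 0;-0.4 0 0 0 0 0;-0.3 0 0 0 0 0;0 0 0 0 0 0"
}}

```text
clock: 7.3
position: [520.6, 122.5, 135.0]
ee_rot: [0.075, 0.997, 0.0, 0.001]
contact_force: [-0.7, -1.0, -0.4]
gripper_width: 0.1
```

```bash
python3 st.py; cat > look.py <<'E'
from h import *
import sys
k=sys.argv[1]
for n,b,s in(("side",(205,140,355,265),4.5),("top",(200,75,360,270),3)):
    p=eyes.get_image(n);overlay(p,f"pics/{n}{k}.png",b,s,[]);np.savez(f"{n}{k}.npz",**p)
E
python3 look.py 2
```

```text
t 7.3 w [520.6 122.5 135. ] F [-2.016e+02 -2.000e-01  1.350e+02] f [-0.57 -1.13 -0.42] g 0.1
tool in frame
 [[-1.    -0.001  0.001]
 [-0.001  1.     0.   ]
 [-0.001  0.    -1.   ]] [ 0.53  0.33 -0.35  0.   -0.9  -2.26]
```

View pics/side2.png

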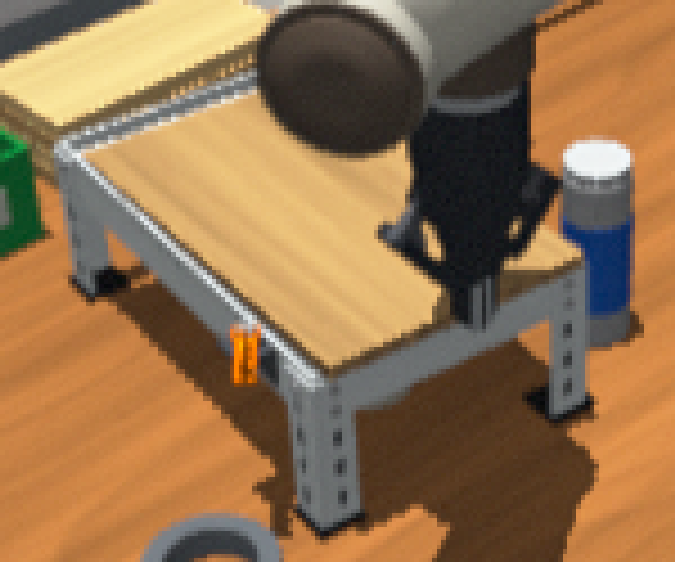

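View pics/top2.png

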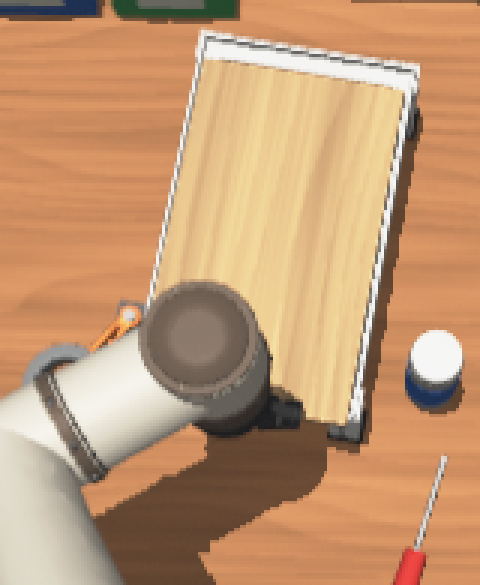

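```bash
python3 - <<'E'
from h import *
p=load("top2.npz")
print(w2f(ray(p,np.array([(206,60),(407,92.]) ])/3+[200,75]-.5,130)).round(1))
q=load("side2.npz")
print(w2f(ray(q,np.array([(335,368.),(583,264)])/4.5+[205,140]-.5,142)).round(1))
E
```

```text
File "<stdin>", line 3
    print(w2f(ray(p,np.array([(206,60),(407,92.]) ])/3+[200,75]-.5,130)).round(1))
                                               ^
SyntaxError: closing parenthesis ']' does not match opening parenthesis '('
```

```bash
python3 - <<'E'
from h import *
p=load("top2.npz")
print(w2f(ray(p,np.array([(206,60),(407,92.)])/3+[200,75]-.5,130)).round(1))
q=load("side2.npz")
print(w2f(ray(q,np.array([(335,368.),(583,264)])/4.5+[205,140]-.5,142)).round(1))
E
```

```text
[[ 147.9   98.7  130. ]
 [ 148.2 -101.4  130. ]]
[[-194.6   98.7  142. ]
 [-201.2  -89.9  142. ]]
```

The board moves straight, with its lead edge at +148 (about 22 mm to go). Pushing on gently.

Call:
{"method": "move_arm", "body": {
  "deltas": "-0.3 0 0 0 0 0;-0.3 0 0 0 0 0;-0.3 0 0 0 0 0;-0.3 0 0 0 0 0;-0.3 0 0 0 0 0;-0.2 0 0 0 0 0;0 0 0 0 0 0"
}}

```text
clock: 8.28
position: [538.1, 120.1, 135.2]
ee_rot: [0.074, 0.997, 0.0, 0.001]
contact_force: [0.0, 1.1, 0.2]
gripper_width: 0.1
```

```bash
python3 st.py
```

```text
t 8.28 w [538.1 120.1 135.2] F [-1.840e+02  1.000e-01  1.352e+02] f [-0.16  1.08  0.15] g 0.1
tool in frame
 [[-1.    -0.001  0.003]
 [-0.001  1.     0.001]
 [-0.003  0.001 -1.   ]] [ 0.51  0.35 -0.31  0.   -0.91 -2.23]
```

Call:
{"method": "move_arm", "body": {
  "deltas": "-0.1 0 0 0 0 0;-0.1 0 0 0 0 0;-0.1 0 0 0 0 0;0 0 0 0 0 0"
}}

```text
clock: 8.78
position: [539.8, 119.5, 134.8]
ee_rot: [0.075, 0.997, 0.0, 0.0]
contact_force: [0.5, 0.2, -0.5]
gripper_width: 0.5
```

```bash
python3 st.py; python3 look.py 3
```

```text
t 8.78 w [539.8 119.5 134.8] F [-182.2   -0.3  134.8] f [ 0.42  0.26 -0.47] g 0.5
tool in frame
 [[-1.    -0.001  0.   ]
 [-0.001  1.     0.   ]
 [-0.     0.    -1.   ]] [ 0.51  0.35 -0.3   0.   -0.91 -2.23]
```

View pics/side3.png

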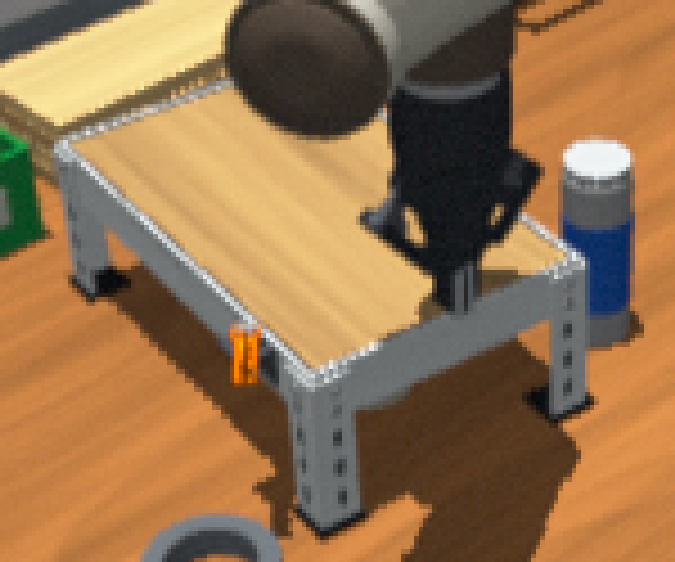

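View pics/top3.png

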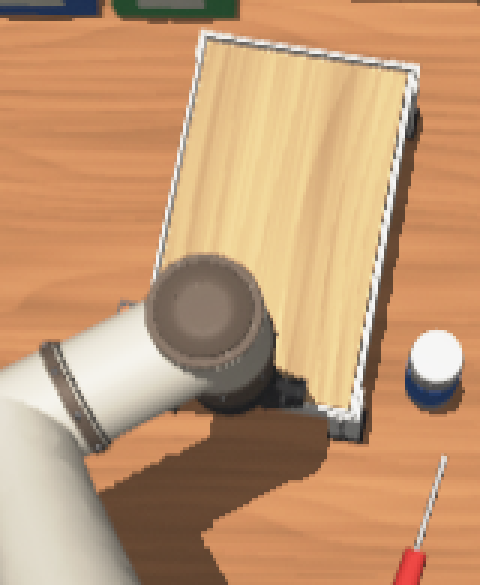

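The side and top views show a beam rim all round the board, so it seems to have dropped. I'll back off, rise, and move out to the left of the clip, then verify.

Call:
{"method": "move_arm", "body": {
  "deltas": "0.5 0 -0.5 0 0 0;0.5 0 -2 0 0 0;0 0 -3 0 0 0;0 3 0 0 0 0;0 4 0 0 0 0;-0.9 4 0 0 0 0;-0.9 4 0 0 0 0;-0.9 4 0 0 0 0;0 0 0 0 0 0"
}}

```text
clock: 10.0
position: [584.9, 307.2, 189.2]
ee_rot: [0.073, 0.997, 0.0, -0.0]
contact_force: [0.1, -0.5, -0.2]
gripper_width: 0.1
```

```bash
python3 st.py; python3 look.py 4;python3 - <<'E'
from h import *
fr=lambda hx,hy,z:np.array([(hx,hy,z),(hx,-hy,z),(-hx,-hy,z),(-hx,hy,z),(hx,hy,z)])
for n,b,s in(("side",(205,140,355,265),4.5),):
    p=load(n+"4.npz");X=cloud(p);L=w2f(X.reshape(-1,3))
    for x in(-150,-100,0,100,150):
        for y in (-80,0,80):
            k=np.linalg.norm(L[:,:2]-[x,y],axis=1)<15;print(x,y,k.sum(),np.nanmedian(L[k,2]).round(1),end=' | ')
E
```

```text
t 10.0 w [584.9 307.2 189.2] F [-165.6  192.   189.2] f [ 0.18 -0.43 -0.21] g 0.1
tool in frame
 [[-1.    -0.003 -0.   ]
 [-0.003  1.     0.   ]
 [ 0.     0.    -1.   ]] [ 0.73  0.47  0.04 -0.   -1.14 -2.45]
-150 -80 85 126.8 | -150 0 98 125.8 | -150 80 54 129.3 | -100 -80 78 126.4 | -100 0 89 9.3 | -100 80 74 128.6 | 0 -80 39 129.0 | 0 0 38 129.3 | 0 80 31 -1.0 | 100 -80 30 129.4 | 100 0 34 129.0 | 100 80 0 nan | 150 -80 28 129.7 | 150 0 9 128.5 | 150 80 0 nan |
  return np.nanmean(a, axis, out=out, keepdims=keepdims)
```

View pics/side4.png

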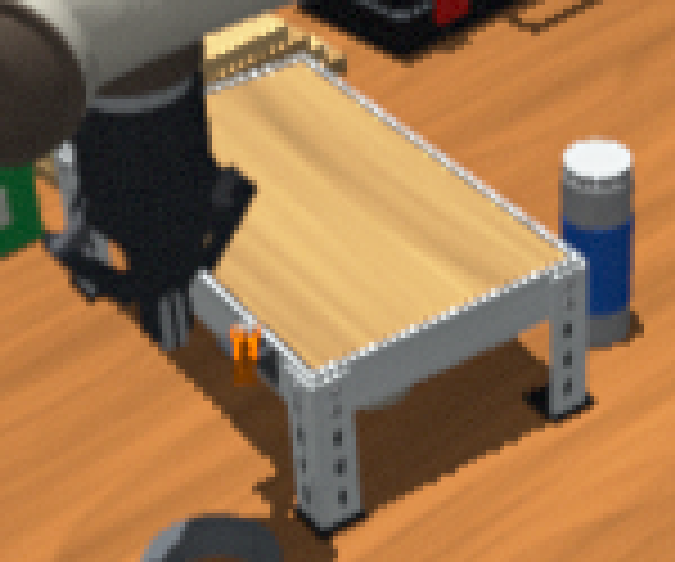

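View pics/top4.png

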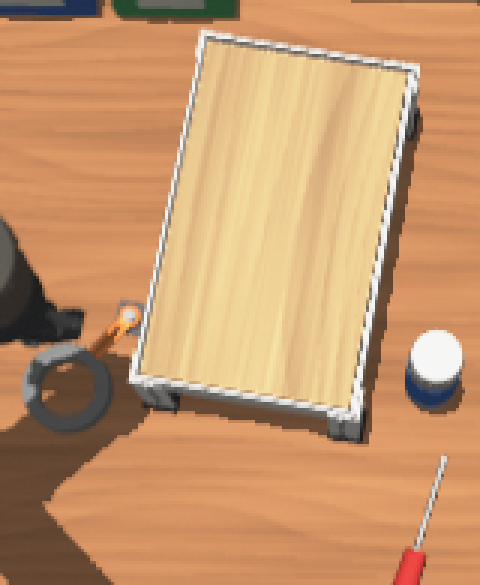

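The board is home. In the top view a thin white rim shows all round it, and depth reads a level 126–130 mm at the clear points. Now I'll refine the frame and clip pose from the visible corners.

```bash
python3 - <<'E'
from h import *
p=load("top4.npz");q=load("side4.npz")
zt=lambda a:np.array(a,float)/3+[200,75]-.5
zs=lambda a:np.array(a,float)/4.5+[205,140]-.5
f=ray(p,zt([(203,31),(419,66),(358,416),(131,381)]),130)
print(w2f(f).round(1).tolist())
print("piv",w2f(ray(p,zt([(129,316)]),136)).round(1),"tip",w2f(ray(p,zt([(95,352)]),151)).round(1))
print("side",w2f(ray(q,zs([(305,57),(585,258),(313,383)]),130)).round(1).tolist(),w2f(ray(q,zs([(246,330),(245,383)]),[136,136])).round(1).tolist())
E
```

```text
[[177.5, 107.5, 130.0], [177.1, -108.7, 130.0], [-177.0, -108.1, 130.0], [-179.7, 107.5, 130.0]]
piv [[-119.8  120.5  136. ]] tip [[-161.9  141.8  151. ]]
side [[169.1, -104.3, 130.0], [-183.3, -106.0, 130.0], [-185.5, 109.9, 130.0]] [[-120.2, 118.6, 136.0], [-166.6, 146.5, 136.0]]
```

Call:
{"method": "move_arm", "body": {
  "deltas": "0 0 2 0 0 0;0 0 2 0 0 0;0 0 0.7 0 0 0;0 -0.7 0 0 0 0;0 -0.7 0 0 0 0;0 0 0 0 0 0"
}}

```text
clock: 10.85
position: [582.9, 290.4, 143.9]
ee_rot: [0.075, 0.997, 0.0, 0.001]
contact_force: [-1.0, 0.5, -0.5]
gripper_width: 0.0
```

```bash
python3 st.py; python3 look.py 5
```

```text
t 10.85 w [582.9 290.4 143.9] F [-165.   175.1  143.9] f [-1.06  0.37 -0.53] g 0.0
tool in frame
 [[-1.     0.     0.001]
 [ 0.     1.     0.001]
 [-0.001  0.001 -1.   ]] [ 0.71  0.5  -0.04  0.   -1.03 -2.43]
```

View pics/side5.png

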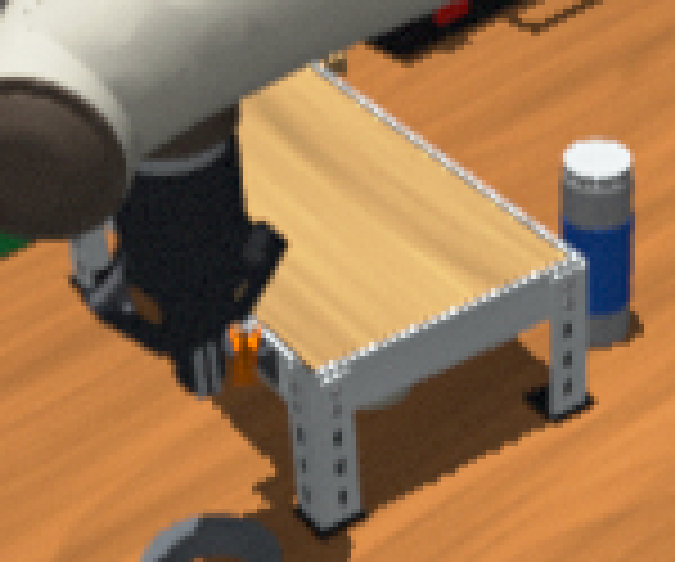

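View pics/top5.png

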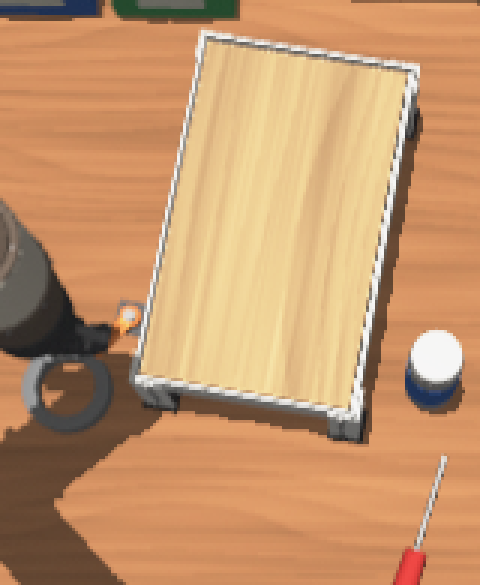

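The finger is just outside the clip (side view, around (205,370)). Pushing toward −y.

Call:
{"method": "move_arm", "body": {
  "deltas": "0 -0.3 0.1 0 0 0;0 -0.3 0 0 0 0;0 -0.3 0 0 0 0;0 -0.3 0 0 0 0;0 -0.3 0 0 0 0;0 -0.3 0 0 0 0;0 -0.3 0 0 0 0;0 -0.3 0 0 0 0"
}}

```text
clock: 11.95
position: [579.0, 267.4, 142.0]
ee_rot: [0.074, 0.997, 0.0, 0.0]
contact_force: [-1.0, 1.8, -0.9]
gripper_width: -0.1
```

```bash
python3 st.py; python3 look.py 6
```

```text
t 11.95 w [579.  267.4 142. ] F [-165.5  151.8  142. ] f [-1.3   1.67 -0.88] g -0.1
tool in frame
 [[-1.    -0.001  0.   ]
 [-0.001  1.     0.   ]
 [-0.     0.    -1.   ]] [ 0.69  0.48 -0.08 -0.   -1.01 -2.41]
```

View pics/side6.png

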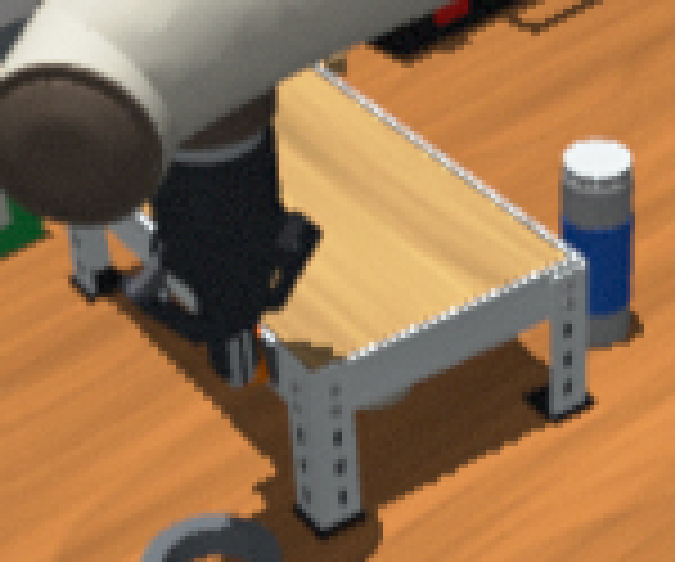

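View pics/top6.png

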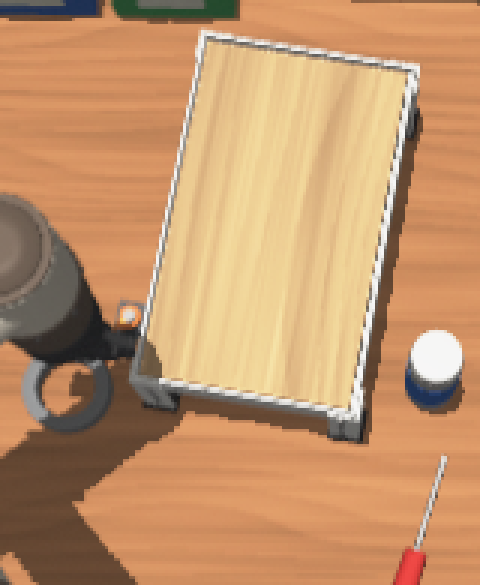

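Call:
{"method": "move_arm", "body": {
  "deltas": "0 -0.45 0 0 0 0;0 -0.45 0 0 0 0;0 -0.45 0 0 0 0;0 -0.45 0 0 0 0;-0.05 -0.5 0 0 0 0;-0.05 -0.45 0 0 0 0;-0.1 -0.45 0 0 0 0;-0.2 -0.4 0 0 0 0;-0.25 -0.4 0 0 0 0;-0.25 -0.4 0 0 0 0"
}}

```text
clock: 13.3
position: [581.6, 222.1, 141.8]
ee_rot: [0.075, 0.997, 0.0, 0.0]
contact_force: [-0.7, 1.3, -0.0]
gripper_width: -0.4
```

```bash
python3 st.py; python3 look.py 7
```

```text
t 13.3 w [581.6 222.1 141.8] F [-156.1  107.4  141.8] f [-0.86  1.22 -0.02] g -0.4
tool in frame
 [[-1.    -0.001  0.   ]
 [-0.001  1.     0.   ]
 [-0.     0.    -1.   ]] [ 0.62  0.45 -0.12  0.   -1.   -2.34]
```

View pics/side7.png

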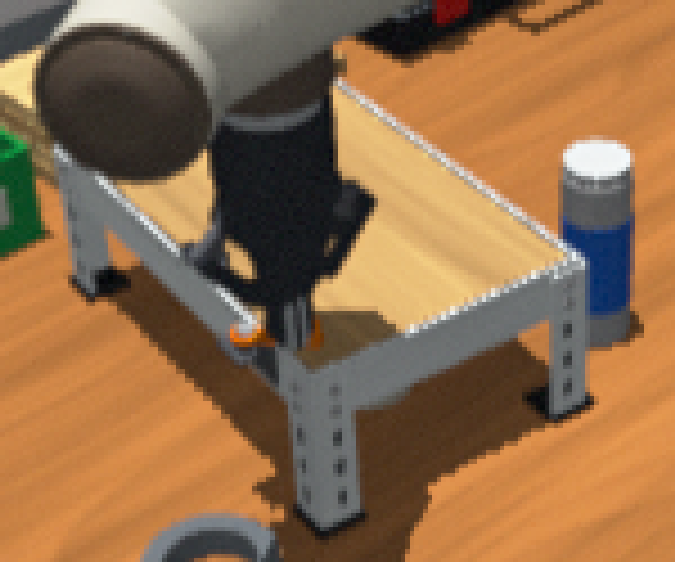

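View pics/top7.png

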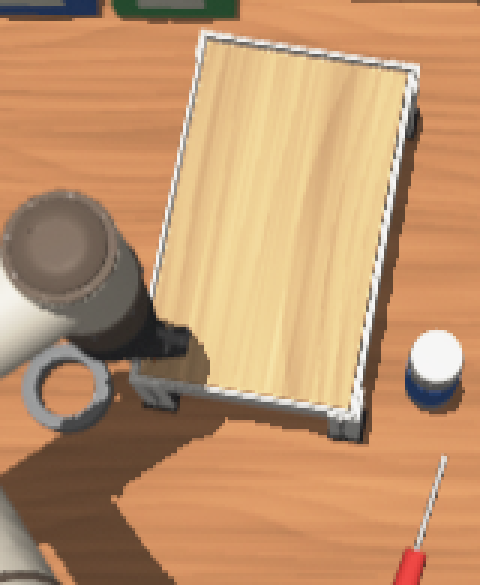

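The clip follows; its tip shows beyond the finger at (318,333) in the side view. Continuing the arc.

Call:
{"method": "move_arm", "body": {
  "deltas": "-0.3 -0.3 0 0 0 0;-0.35 -0.3 0 0 0 0;-0.4 -0.25 0 0 0 0;-0.4 -0.2 0 0 0 0;-0.3 -0.2 0 0 0 0;-0.2 -0.1 0 0 0 0;0 0 0 0 0 0"
}}

```text
clock: 14.28
position: [598.9, 205.8, 141.8]
ee_rot: [0.075, 0.997, -0.0, 0.0]
contact_force: [-0.8, 0.9, -0.2]
gripper_width: 0.1
```

```bash
python3 st.py; python3 look.py 8
```

```text
t 14.28 w [598.9 205.8 141.8] F [-136.6   93.9  141.8] f [-0.95  0.75 -0.24] g 0.1
tool in frame
 [[-1. -0.  0.]
 [-0.  1. -0.]
 [-0. -0. -1.]] [ 0.59  0.47 -0.09  0.   -1.01 -2.31]
```

View pics/side8.png

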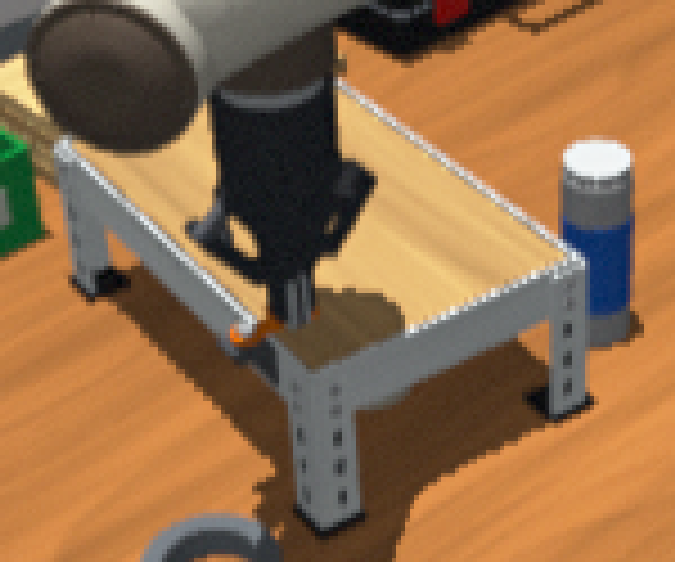

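View pics/top8.png

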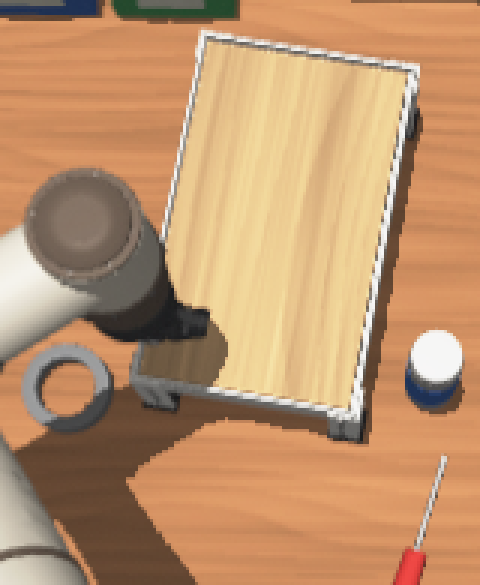

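Call:
{"method": "move_arm", "body": {
  "deltas": "-0.15 -0.15 0 0 0 0;-0.15 -0.1 0 0 0 0;-0.1 0 0 0 0 0;0 0 0 0 0 0"
}}

```text
clock: 14.88
position: [602.2, 203.0, 141.8]
ee_rot: [0.075, 0.997, -0.0, -0.0]
contact_force: [-1.4, 1.4, 0.8]
gripper_width: -0.3
```

```bash
python3 st.py
```

```text
t 14.88 w [602.2 203.  141.8] F [-132.9   91.5  141.8] f [-1.55  1.15  0.8 ] g -0.3
tool in frame
 [[-1.    -0.001 -0.   ]
 [-0.001  1.    -0.   ]
 [ 0.    -0.    -1.   ]] [ 0.58  0.47 -0.09  0.   -1.01 -2.3 ]
```

Call:
{"method": "move_arm", "body": {
  "deltas": "0.6 0 0 0 0 0;0.6 0 -0.5 0 0 0;1 0 -3 0 0 0;2 0 -4 0 0 0;4 0 0 0 0 0;4 -2 0 0 0 0;4 -2 0 0 0 0;0 0 0 0 0 0"
}}

```text
clock: 15.88
position: [433.7, 186.5, 217.8]
ee_rot: [0.074, 0.997, 0.001, 0.0]
contact_force: [0.5, -0.2, -0.8]
gripper_width: 0.1
```

```bash
python3 st.py; python3 look.py 9
```

```text
t 15.88 w [433.7 186.5 217.8] F [-297.1   50.1  217.8] f [ 0.52 -0.09 -0.76] g 0.1
tool in frame
 [[-1.    -0.002  0.001]
 [-0.002  1.     0.001]
 [-0.001  0.001 -1.   ]] [ 0.75  0.13 -0.37 -0.   -1.06 -2.47]
```

View pics/side9.png

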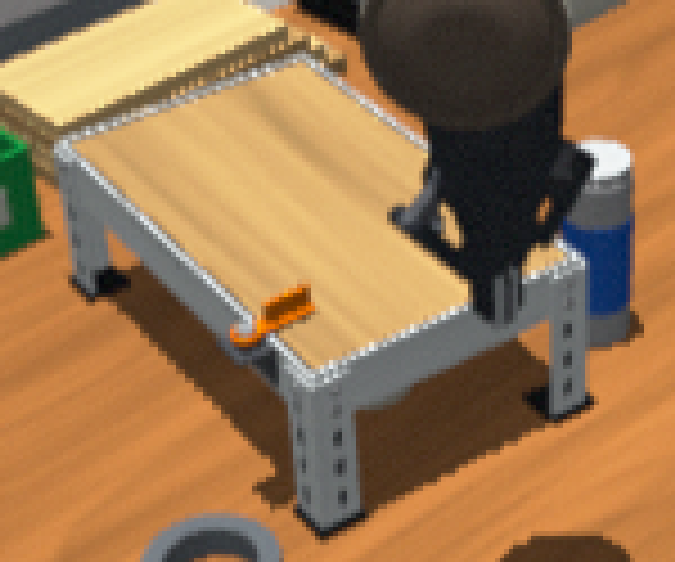

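View pics/top9.png

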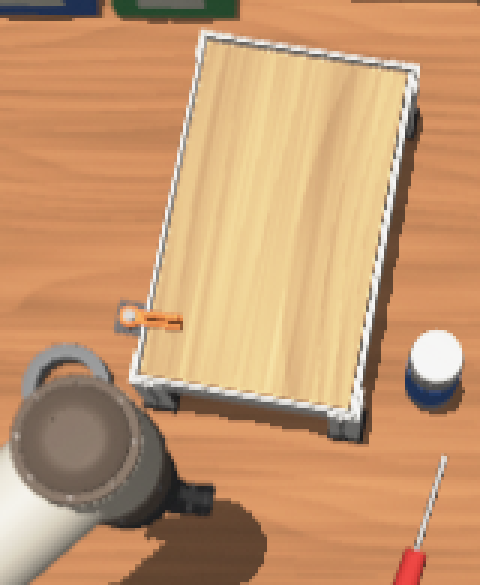

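The clip now lies across the board (top view, pivot (129,316), end (182,321)). Next I'll measure its angle.

```bash
python3 - <<'E'
from h import *
for n in("top","side"):
    p=load(n+"9.npz");im=p["pixels"];hsv=cv2.cvtColor(im,cv2.COLOR_BGR2HSV)
    uv0=proj(p,f2w([(-120,119,136)]))[0];uv1=proj(p,f2w([(-122,78,140)]))[0]
    H=hsv[...,0];m=(H>5)&(H<17)&(hsv[...,1]>190)
    yy,xx=np.nonzero(m);k=np.hypot(xx-(uv0[0]+uv1[0])/2,yy-(uv0[1]+uv1[1])/2)<16;uv=np.c_[xx,yy][k].astype(float)
    W=w2f(ray(p,uv,138));print(n,len(W),W[:,1].min().round(1),W[:,1].max().round(1))
    j=W[:,1]<103;c=np.polyfit(W[j,1],W[j,0],1);print("slope dx/dy",c[0].round(3))
    vs={}
    for y in range(68,128,6):
        s=W[abs(W[:,1]-y)<3.5];
        if len(s):print(y,len(s),s[:,0].mean().round(1),s[:,0].min().round(1),s[:,0].max().round(1))
# overlays
for n,b,s in(("side",(250,190,290,225),16),("top",(230,170,270,195),16)):
    L=[]
    for th,col in((1.57,(255,0,0)),(1.4,(0,255,0))):
        d=np.array([-np.cos(th),-np.sin(th),0]);e=np.array([-d[1],d[0],0])
        P=np.array([-120,119,136.])
        L.append((np.array([P+7*e,P+50*d+7*e,P+50*d-7*e,P-7*e]),col))
        L.append((np.array([P+15*d,P+15*d+[0,0,15],P+49*d+[0,0,15],P+49*d]),col))
    overlay(load(n+"9.npz"),f"pics/ov9{n}.png",b,s,L)
E
```

```text
Traceback (most recent call last):
  File "h.py", line 20, in ray
    k,d=K(p);q=cv2.undistortPoints(np.array(uv,float).reshape(-1,1,2),k,d)[:,0]
               ~~~~~~~~~~~~~~~~~~~^^^^^^^^^^^^^^^^^^^^^^^^^^^^^^^^^^^^^^^^
cv2.error: OpenCV(4.12.0) /io/opencv/modules/calib3d/src/undistort.dispatch.cpp:347: error: (-215:Assertion failed) CV_IS_MAT(_src) && CV_IS_MAT(_dst) && (_src->rows == 1 || _src->cols == 1) && (_dst->rows == 1 || _dst->cols == 1) && _src->cols + _src->rows - 1 == _dst->rows + _dst->cols - 1 && (CV_MAT_TYPE(_src->type) == CV_32FC2 || CV_MAT_TYPE(_src->type) == CV_64FC2) && (CV_MAT_TYPE(_dst->type) == CV_32FC2 || CV_MAT_TYPE(_dst->type) == CV_64FC2) in function 'cvUndistortPointsInternal'
```

```bash
python3 - <<'E'
from h import *
p=load("top9.npz");hsv=cv2.cvtColor(p["pixels"],cv2.COLOR_BGR2HSV)
print(hsv[178:185,240:264:3].reshape(7,-1,3).tolist()[2:5])
for n,b,s in(("side",(250,190,290,225),16),("top",(230,170,270,195),16)):
    L=[]
    for th,col in((1.57,(255,0,0)),(1.4,(0,255,0))):
        d=np.array([-np.cos(th),-np.sin(th),0]);e=np.array([-d[1],d[0],0])
        P=np.array([-120,119,136.])
        L.append((np.array([P+7*e,P+50*d+7*e,P+50*d-7*e,P-7*e]),col))
        L.append((np.array([P+15*d,P+15*d+[0,0,15],P+49*d+[0,0,15],P+49*d]),col))
    overlay(load(n+"9.npz"),f"pics/ov9{n}.png",b,s,L)
E
```

```text
[[[14, 146, 244], [13, 8, 223], [17, 155, 246], [13, 169, 220], [12, 174, 232], [15, 162, 243], [17, 155, 244], [18, 104, 231]], [[14, 156, 245], [14, 14, 195], [16, 157, 246], [12, 175, 125], [11, 178, 155], [13, 170, 220], [13, 168, 220], [18, 104, 230]], [[11, 147, 222], [11, 120, 235], [13, 166, 238], [13, 168, 235], [12, 169, 232], [12, 170, 232], [11, 174, 117], [18, 103, 228]]]
```

View pics/ov9top.png

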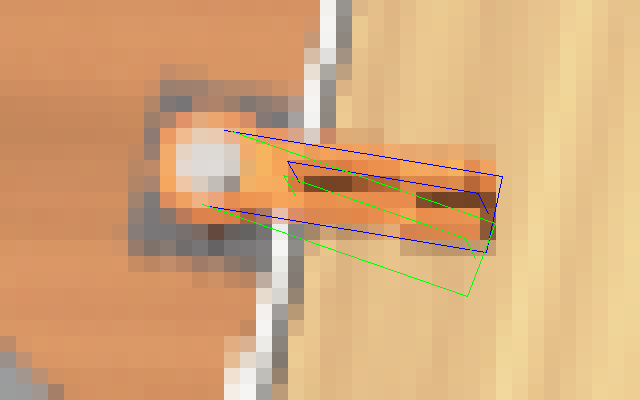

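View pics/ov9side.png

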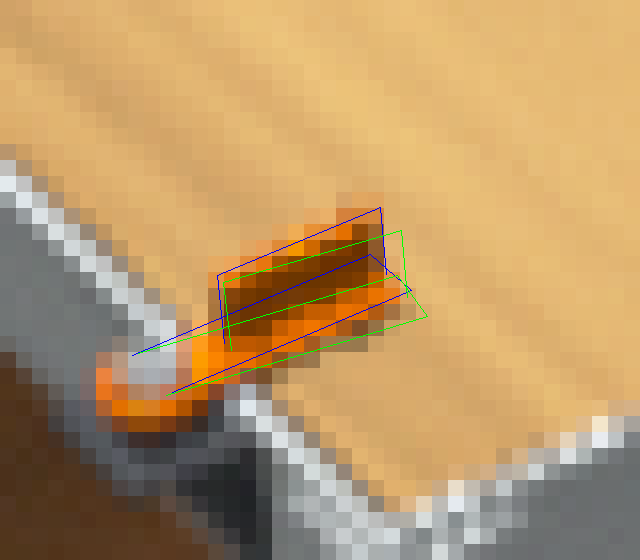

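The 1.57 outline matches the clip in both views. Last, a check of board level and the bystanders, then hand in.

```bash
python3 - <<'E'
from h import *
for n in("side","top"):
    X=cloud(load(n+"9.npz"));L=w2f(X.reshape(-1,3))
    k=(abs(L[:,0])<160)&(abs(L[:,1])<90)&(L[:,2]>115)&(L[:,2]<150);P=L[k]
    c=np.linalg.lstsq(np.c_[P[:,:2],np.ones(len(P))],P[:,2],rcond=None)[0];print(n,"slopes",c[:2].round(4),"z0",c[2].round(1))
    a=load(n+"0.npz")["pixels"];b=load(n+"9.npz")["pixels"]
    d=(cv2.absdiff(a,b).max(2)>40).astype(np.uint8)
    cv2.imwrite(f"pics/diff{n}.png",np.hstack([b//2+128*0,])+(d*120)[...,None].astype(np.uint8))
s=telemetry.read_state();print(s["clock"],s["contact_force"]);arm.job_done()
E
```

```text
side slopes [-0.0014  0.0034] z0 129.6
top slopes [-0.0012  0.0005] z0 130.6
15.975 [0.38534975 0.27629886 0.28835733]
the job is handed in; nothing more can be done
```

View pics/difftop.png

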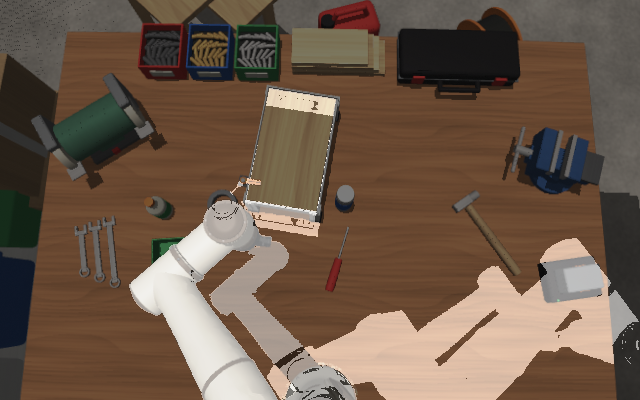

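The board is home and the clip is square across its edge. The job was handed in at about 16 s of the 48 s allowed.

- **Board:** I pushed it with the shut fingertips at the middle of its tail; the highest force I read was about 5 N. It slid about 54 mm and dropped. The last pictures show the beam rim all round it. Plane fits of its top gave a height of 129.6 mm (side camera) and 130.6 mm (top camera), with tilts under 0.2° and 0.25°.
- **Clip:** I pushed it around by its rib, with readings of about 2 N. Its outline matches the 1.57 rad position in both cameras to within about 2°.
- **Other things:** comparing the first and last top pictures, only the board, the clip, the robot and its shadows changed. The robot partly hid the tape and the green bin in the last picture. The jar could not be checked, because it never showed clearly under the shelf.
- **Disagreement:** the side camera placed the frame corners a few millimetres (up to about 8 mm) from where the top camera did, so I relied on the top camera.
- **At hand-in:** the gripper was clear of everything, and the wrist force read about zero.

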